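# Lid and lock a loaded centrifuge rotor

### The job

Close the loaded centrifuge rotor: set its lid on it, flat and centred over the hub, then press the lid's knob gently, feeling for the slot, down to the soft stop, turn it a quarter turn clockwise and let it rise until the cam catches, so that it stays locked when you let go. Do not force the knob or bang the lid down, and leave everything else on the bench where it stands.

Things in the scene. Friction and masses are not known exactly. Their poses are not given: they have to be found in the camera images.
- rotor: Aluminium centrifuge rotor, 184 mm across, fixed on its steel stand, with eight orange-capped tubes in it. Origin: bench level, on its axis. Its steel hub is 48 mm across with a tapered top edge, 13 mm above the rim. White marks on the rim show the ends of the slot in the hub, green ones the locked direction, 90 degrees away. Cannot move.
- hub (a point): On the rotor's axis, level with its flat rim 98 mm above the bench, where the lid's flange rests. z up, x along the slot.
- cam_ring: Brass cam ring in the hub, fixed, 5 mm thick, with a straight slot 31 x 9 mm along its x. Origin: centre of its top, 4.5 mm above hub. Under it is room for the cross-bar to turn, only clockwise (from above), 100 degrees to an end wall, past a ridge to the catch at 90; and, 12 mm below its top, a rubber stop (about 10 N per mm). Only with the cross-bar on this stop does it pass the ridge.
- lid: Loose grey rotor lid, 172 mm across, 23 mm high without its knob, 0.25 to 0.45 kg with it. Origin: centre of its flat underside; z up. A collar inside it (51 mm bore, about 1.2 mm play all round) slips over the hub in the last 9 mm of lowering. Which way the lid itself is turned does not matter.
- lid_seat (a point): Centre of the lid's underside; it meets hub when the lid is fully down.
- knob: The lid's purple knob, pressed down into the lid against a spring (3 N at first, 0.3 N per mm more, stroke 25 mm); turns easily in it (0.03 N m). Origin: on its axis, level with the lid's underside when up, lower as it is pressed. The stud under it ends in a steel cross-bar, 28 x 6 x 4 mm, hidden in the lid. More than 20 N between cross-bar and rotor, pressing or turning, harms the cam.
- knob_grip (a point): Centre of the grip bar: 46 mm long (x), 12 thick (y), 28 high; 67 mm above the lid's underside when up; knob flange 52 mm wide, top 14 mm below. Its stud is screwed in to suit the seal: the cross-bar lies along x only within 11.5 degrees and, lid seated, meets the ring's top 1.5 to 10.5 mm down, the stop 13 to 23 mm down: feel for both. It enters the slot within 4 degrees; let up after a quarter turn, it rises 3 mm, caught.
- tube_rack: Bystander: steel tube rack, 75 x 250 x 98 mm with tubes. Origin: centre of underside.
- tip_box: Bystander: blue pipette-tip box, 85 x 120 x 67 mm. Origin: centre of underside.
- wash_bottle: Bystander: white bottle, 68 mm across, 170 mm high. Origin: centre of underside.
- timer: Bystander: white bench timer, 60 x 70 x 22 mm. Origin: centre of underside.
- rotor_key: Bystander: T-handled rotor key lying on the bench, 100 x 70 x 16 mm. Origin: near its middle, at bench level.
- grease_jar: Bystander: small white jar with black cap, 48 mm across, 45 mm high. Origin: centre of underside.
- o_ring_dish: Bystander: steel dish, 84 mm across, 28 mm high. Origin: centre of underside.
Mind the look-alikes: they are no part of the job. What is shaped like the lid but brown or turquoise is not meant.

How it is judged:
On the way, in this order (a step that is already met when the one before it is completed fails the run):
1. the lid sits flat on the rotor, centred on its hub (horizontal distance between lid_seat and hub below 0.004 m and z of lid_seat in the frame of hub below 0.003 m and angle between lid's own z axis and vertical below 0.04 rad), for 0.2 s.
2. the knob is pressed down and turned across the slot (z of knob in the frame of hub below -0.009 m and angle between the x axis of knob_grip and the x axis of hub, either way round above 1.1 rad), for 0.2 s.
At the end, for the whole second after the job is handed in: Lid flat on the rotor rim (within 3 mm of its seat, 4 mm of the axis, tilt under 2.3 degrees); the released knob stays down over 9 mm, its bar within 27 degrees of square to the slot, the cross-bar caught: its spring holds it up against the cam ring (over 1.5 N). All at rest (all of step 1 and all of step 2 and contact force between knob and cam_ring above 1.5 N and linear speed of lid below 0.02 m/s); the robot touches nothing.
It fails at once if more than 20 N between the knob's cross-bar and the rotor: the knob is forced (contact force between knob and rotor above 20 N).
It fails at once if the lid is banged down on the rotor (over 60 N) (contact force between lid and rotor above 60 N).
It fails at once if a bystander is pushed more than 20 mm (distance of any of tube_rack, tip_box, wash_bottle, timer, rotor_key, grease_jar, o_ring_dish from where it was at the start of the episode above 0.02 m).
It also fails if it takes over 72 s, if anything falls off the work surface, if the arm or the gripper's body presses on something with over 40 N, if the wrist force passes 120 N, or if a joint passes its speed limit or range.

### The arm

A 7-joint arm with a two-finger parallel gripper is mounted at the origin on the work surface. World frame = base frame: x ahead of the robot, y to its left, z up, the work surface at z = 0. Lengths are in m, angles in rad, forces in N, time in s.
With the tool pointing down it reaches from about 0.4 to 0.875 m from the base axis. Payload 6.5 kg.
Tool frame: the origin (TCP) lies on the front face of the gripper's body, between the roots of the fingers; the fingertips stand 73 mm ahead of it and the grasp point (between the pads) lies pinch_z ahead of it (pinch_z is the distance from the TCP to the grasp point, in m); z points along the fingers, y is the direction in which the jaws open and shut (so a half turn about z gives the same grasp; the last joint's range is limited). The gripper opens to 85 mm and grips with 20 to 120 N. Pads are 22 mm wide; open, the fingers measure 114 mm over their backs; the gripper's body (76 mm by 85 mm) begins 54 mm behind the grasp point. The pads swing forward as they close: fully open they stand 13 mm farther back than shut.
Start: joints at [-1.319, 0.536, -0.004, 1.538, 0.003, 1.067, -0.071], TCP at [0.203, 0.617, 0.304] pointing down, gripper open.
Joint ranges: [-2.7, 2.7], [-0.37, 2.16], [-1.27, 1.26], [0.24, 2.4], [-1.31, 4.45], [0.19, 1.91], [-2.76, 2.76]. Speed limits (rad/s): [2.39, 2.39, 3.14, 3.14, 3.14, 3.14, 3.14].

### API

Orientations are given as a unit quaternion [x, y, z, w].
In Python, from rig import * gives the robot as it stands.
- The arm moves only by the tool send_rows, never from a script. Its argument "targets" is a list of rows, each a list of 7 numbers: the shift along the tool's x, y, z in units of 40 mm (1.0 is 40 mm), then the turn, a rotation vector about the tool's x, y, z in units of 5 degrees (1.0 is 5 degrees), then the opening, from 0 (shut) to 1 (fully open). In form: [[x, y, z, wx, wy, wz, gripper], ...]. A call has 1 to 20 rows; each row shifts and turns the commanded pose from where the row before left it, along the tool's axes as they then stand; what a row does not reach is not made up. A row lasts 1/12 s, in which the tool goes at most 41.7 mm and 7.16 degrees, less where a joint would pass 70% of its speed; a pose out of reach is approached as far as the arm can. A call is refused whole if a number of a shift passes 1 or a number of a turn 1, either way. A call with a gripper value outside its range is refused whole. The fingers move at their own pace and stop on an object; "force" is the grip in N (left out, the last holds). Time passes only in rows, so rows that do not move let the fingers close. It gives the time, the measured TCP pose, the force and the opening at its end, in the units of the state.
- get_obs(): the state, without advancing time (a new reading comes with each control period).
- camera(name): name is "side" or "top" or "wrist"; returns (picture, depth): 420x560x3 uint8, red, green, blue; 420x560 float32, m along the optical axis (not along the pixel's ray), 0 where there is no reading.
- calibration(name): a dict with "K" (3x3 intrinsics, pixels), "k1" (the pictures are not rectified: a ray, as slopes to the right and down, at radius r is drawn at 1 + k1 r^2 times it, then the intrinsics apply), "cam_to_world" (4x4, takes a point from camera to world coordinates). Camera axes: x right, y down, z forward; pixel columns grow to the right and rows downward; lengths in m; the calibration is good to about 2 mm. A picture is of the moment at which its call begins: read the wrist's pose just before it. calibration takes no time and is no camera call; for the wrist camera it gives the pose at the moment of the call.
- job_done(): hands the job in, once; it reports no verdict.
The state is a dict: "time": time; "joint_pos": joint angles; "joint_velocities": joint speeds; "joint_efforts": joint torques, N m; "tool_pos": TCP position; "tool_rot": TCP orientation; "wrist_force": force on the tool from outside, world axes, zero at the start; "ft_torque": the same for the moment, N m; "width": finger opening in m.
Only numpy, scipy, OpenCV 4.12 (cv2) and the standard library are available. Lean on these libraries where they do the work, as an engineer would, in place of code of your own. Each camera call takes 0.05 s, during which the arm holds its last target.

## Working session

There is one attempt and no reset: what is moved stays moved. The work goes in short steps, Python scripts to look and compute and a tool call to move; the robot and the scene stay as the last step left them, time stands still between calls to the robot, and variables do not carry over. Pictures are saved under pics/ and viewed, and the job is handed in when it is done.

Besides the shell and the picture viewer there is one more tool, called after "Request:" by a JSON object that holds its "fn" and its "kwargs". send_rows: Moves the arm, as the interface text tells. Its arguments: {"type":"object","properties":{"targets":{"type":"array","items":{"type":"array","items":{"type":"number"}}},"force":{"type":"number"}},"required":["targets"]}

```bash
ls; mkdir -p pics; python3 - <<'E'
from rig import *
import cv2
o=get_obs();print(o)
for n in ["side","top","wrist"]:
    c=calibration(n);print(n,c)
    p,d=camera(n);cv2.imwrite(f"pics/{n}0.png",p[:,:,::-1])
    import numpy as np
    np.savez(f"{n}0.npz",p=p,d=d,K=c["K"],k1=c["k1"],T=c["cam_to_world"])
E
```

```text
pics
{'time': 0.0, 'joint_pos': array([-1.31922257,  0.53717013, -0.00443285,  1.53888983,  0.00260631,
        1.06729111, -0.07120061]), 'joint_velocities': array([ 3.82958891e-04, -6.66773649e-05,  4.88374664e-04,  4.78769859e-04,
       -1.63547369e-03, -4.79573340e-04, -1.12486501e-03]), 'joint_efforts': array([ 2.49176192e-04, -5.83396876e+01,  1.04914304e+00, -2.59104323e+01,
        1.24599243e-02,  9.42914165e-03, -2.84156340e-05]), 'tool_pos': array([0.2029476 , 0.61696484, 0.30300395]), 'tool_rot': array([ 1.58184856e-01,  9.87409127e-01, -8.73510907e-04, -7.05719502e-05]), 'wrist_force': array([0.30355231, 0.33709264, 0.03435716]), 'ft_torque': array([-0.03723186,  0.0707903 , -0.02681997]), 'width': 0.08539704222944795}
side {'K': array([[531.60401876,   0.        , 283.83534777],
       [  0.        , 531.60401876, 205.24159846],
       [  0.        ,   0.        ,   1.        ]]), 'k1': -0.040887705478315176, 'cam_to_world': array([[ 0.93053029, -0.23325335,  0.28232295,  0.15348788],
       [-0.3658171 , -0.55611479,  0.74626683, -0.95908658],
       [-0.01706527, -0.
[... 311 characters left out ...]
ray([[ 0.00322858, -0.99681933,  0.07962918,  0.44109794],
       [-0.99990659, -0.00216047,  0.01349614,  0.04205006],
       [-0.01328118, -0.07966532, -0.99673319,  1.13958175],
       [ 0.        ,  0.        ,  0.        ,  1.        ]])}
wrist {'K': array([[370.66062706,   0.        , 278.95377717],
       [  0.        , 370.66062706, 208.26472053],
       [  0.        ,   0.        ,   1.        ]]), 'k1': -0.09359221541323672, 'cam_to_world': array([[ 0.31376466,  0.91469854,  0.25471221,  0.13854795],
       [ 0.94949837, -0.30165847, -0.08634245,  0.6398383 ],
       [-0.00214121,  0.26894004, -0.96315454,  0.37278974],
       [ 0.        ,  0.        ,  0.        ,  1.        ]])}
```

View pics/side0.png

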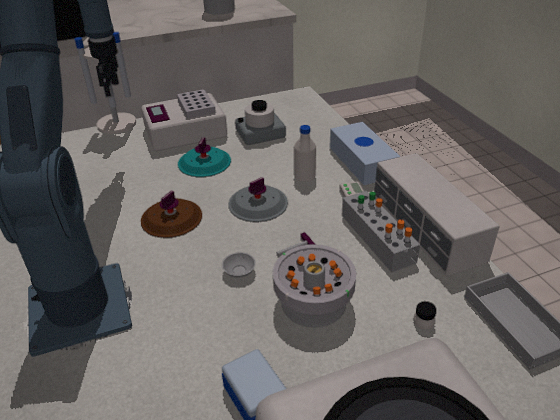

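View pics/top0.png

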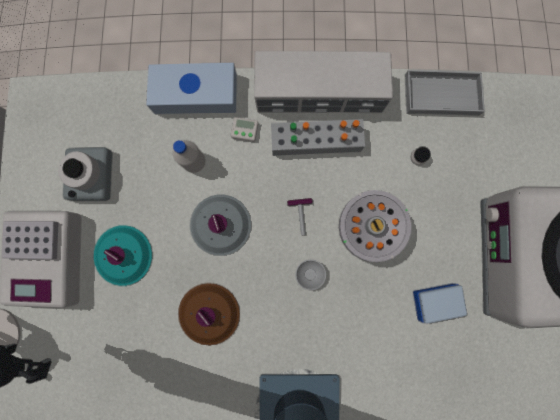

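View pics/wrist0.png

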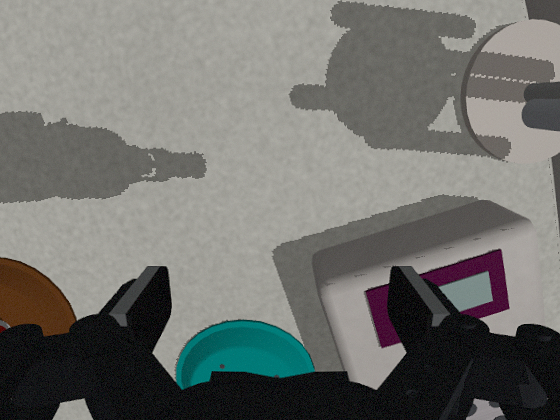

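```bash
cat > h.py <<'E'
import numpy as np, cv2
def load(n):
    z=np.load(n+".npz"); return z["p"],z["d"],z["K"],float(z["k1"]),z["T"]
def rays(uv,K,k1):
    uv=np.atleast_2d(np.asarray(uv,float))
    xd=(uv-[K[0,2],K[1,2]])/[K[0,0],K[1,1]]
    x=xd.copy()
    for _ in range(20): x=xd/(1+k1*(x**2).sum(1,keepdims=True))
    return np.c_[x,np.ones(len(x))]
def onplane(uv,z,K,k1,T):
    r=rays(uv,K,k1)@T[:3,:3].T; o=T[:3,3]
    return o+r*((z-o[2])/r[:,2])[:,None]
def proj(P,K,k1,T):
    P=np.atleast_2d(P); c=(P-T[:3,3])@T[:3,:3]; x=c[:,:2]/c[:,2:]
    x=x*(1+k1*(x**2).sum(1,keepdims=True)); return x*[K[0,0],K[1,1]]+[K[0,2],K[1,2]]
def cloud(d,K,k1,T):
    v,u=np.mgrid[:d.shape[0],:d.shape[1]]
    r=rays(np.c_[u.ravel(),v.ravel()],K,k1)*d.reshape(-1,1)
    return (r@T[:3,:3].T+T[:3,3]).reshape(d.shape+(3,))
E
python3 - <<'E'
from h import *
for n in ["top","side"]:
    p,d,K,k1,T=load(n+"0"); print(n,onplane([[219,224],[375,227]] if n=="top" else [[258,186],[314,270]],.098,K,k1,T))
    C=cloud(d,K,k1,T)
    print([C[v,u].round(3) for u,v in ([(200,224),(239,228),(217,222),(345,227),(405,227),(218,240)] if n=="top" else [(240,203),(258,186),(314,300)])])
p=load("top0")[0][:,:,::-1]
a=cv2.resize(p[180:270,175:265],None,fx=4,fy=4,interpolation=cv2.INTER_CUBIC)
b=cv2.resize(p[182:272,330:420],None,fx=4,fy=4,interpolation=cv2.INTER_CUBIC)
cv2.imwrite("pics/crop0.png",np.hstack([a,b]))
E
```

```text
top [[ 0.51222632  0.20752131  0.098     ]
 [ 0.50544908 -0.18969385  0.098     ]]
[array([0.517, 0.272, 0.021]), array([0.506, 0.164, 0.027]), array([0.519, 0.216, 0.078]), array([ 0.506, -0.113,  0.094]), array([ 0.506, -0.268,  0.097]), array([0.474, 0.221, 0.024])]
side [[ 0.50433523  0.16142429  0.098     ]
 [ 0.51179279 -0.19079241  0.098     ]]
[array([0.462, 0.206, 0.023]), array([0.52 , 0.213, 0.06 ]), array([ 0.475, -0.273,  0.1  ])]
```

View pics/crop0.png

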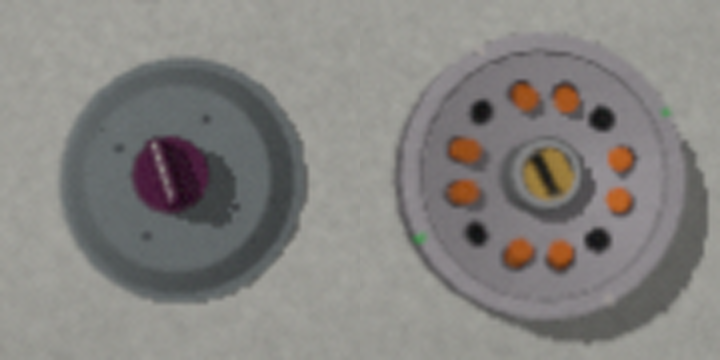

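Request:
{"fn": "send_rows", "kwargs": {"targets": [[-0.75,-0.5,0,0,0,0,1],[-0.75,-0.5,0,0,0,0,1],[-0.75,-0.5,0,0,0,0,1],[-0.75,-0.5,0,0,0,0,1],[-0.75,-0.5,0,0,0,0,1],[-0.75,-0.5,0,0,0,0,1],[-0.75,-0.5,0,0,0,0,1],[-0.75,-0.5,0,0,0,0,1],[-0.75,-0.5,0,0,0,0,1],[-0.75,-0.5,0,0,0,0,1],[-0.75,-0.5,0,0,0,0,1],[-0.75,-0.5,0,0,0,0,1],[-0.75,-0.5,0,0,0,0,1],[-0.75,-0.5,0,0,0,0,1],[0,0,0,0,0,0,1],[0,0,0,0,0,0,1]]}}

```text
time: 1.48
tool_pos: [0.5158, 0.2177, 0.3037]
tool_rot: [0.161, 0.987, -0.0, 0.0]
wrist_force: [-0.1, 0.4, -0.8]
width: 0.0855
```

Request:
{"fn": "send_rows", "kwargs": {"targets": [[0,0,0,0,0,1,1],[0,0,0,0,0,1,1],[0,0,0,0,0,1,1],[0,0,0,0,0,1,1],[0,0,0,0,0,1,1],[0,0,0,0,0,1,1],[0,0,0,0,0,1,1],[0,0,0,0,0,1,1],[0,0,0,0,0,1,1],[0,0,0,0,0,1,1],[0,0,0,0,0,1,1],[0,0,0,0,0,1,1],[0,0,0,0,0,1,1],[0,0,0,0,0,1,1],[0,0,0,0,0,1,1],[0,0,0,0,0,1,1],[0,0,0,0,0,1,1],[0,0,0,0,0,1,1],[0,0,0,0,0,1,1],[0,0,0,0,0,1,1]]}}

```text
time: 3.15
tool_pos: [0.5135, 0.222, 0.3036]
tool_rot: [0.859, 0.513, -0.0, -0.001]
wrist_force: [0.7, 1.0, 0.6]
width: 0.0853
```

Request:
{"fn": "send_rows", "kwargs": {"targets": [[0,0,0,0,0,1,1],[0,0,0,0,0,1,1],[0,0,0,0,0,1,1],[0,0,0,0,0,1,1],[0,0,0,0,0,1,1],[0,0,0,0,0,1,1],[0,0,0,0,0,1,1],[0,0,0,0,0,1,1],[0,0,0,0,0,1,1],[0,0,0,0,0,0,1],[0,0,0,0,0,0,1]]}}

```text
time: 4.07
tool_pos: [0.5138, 0.2215, 0.3036]
tool_rot: [0.989, 0.148, -0.0, -0.0]
wrist_force: [-0.5, -0.1, -0.7]
width: 0.0851
```

```bash
cat > snap.py <<'E'
import sys
from rig import *
from h import *
name=sys.argv[1]; o=get_obs(); c=calibration("wrist"); p,d=camera("wrist")
print("t",o["time"],"pos",o["tool_pos"].round(4),"rot",o["tool_rot"].round(4),"F",o["wrist_force"].round(2),"w",round(o["width"],4),"j7",o["joint_pos"].round(2))
from scipy.spatial.transform import Rotation as R
m=R.from_quat(o["tool_rot"]).as_matrix(); print("tool x ang",np.degrees(np.arctan2(m[1,0],m[0,0])).round(2),"z",m[:,2].round(4))
np.savez(name+".npz",p=p,d=d,K=c["K"],k1=c["k1"],T=c["cam_to_world"],pos=o["tool_pos"],m=m)
cv2.imwrite(f"pics/{name}.png",p[:,:,::-1])
E
python3 snap.py w1; python3 -c "
import rig;print([n for n in dir(rig) if not n.startswith('_')], getattr(rig,'pinch_z',None))"
```

```text
t 4.0667 pos [0.5138 0.2215 0.3036] rot [ 9.889e-01  1.483e-01 -4.000e-04 -1.000e-04] F [-0.48 -0.1  -0.71] w 0.0851 j7 [-1.02  0.45  0.7   1.81 -0.34  1.   -1.45]
tool x ang 17.06 z [-8.e-04  1.e-04 -1.e+00]
['MotionError', 'calibration', 'camera', 'get_obs', 'job_done', 'pinch_z'] 0.0539
```

View pics/w1.png

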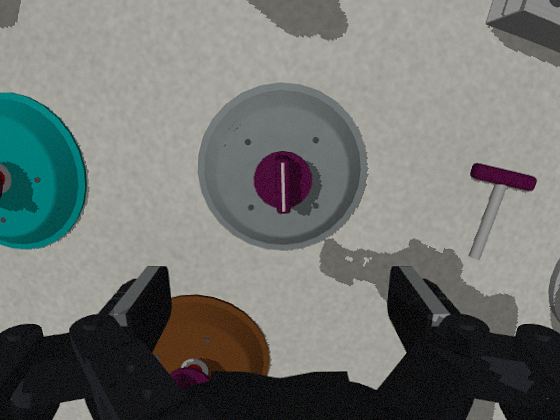

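```bash
python3 - <<'E'
from h import *
p,d,K,k1,T=load("w1"); z=np.load("w1.npz"); m=z["m"]; pos=z["pos"]
hsv=cv2.cvtColor(p,cv2.COLOR_RGB2HSV)
roi=np.zeros(d.shape,bool); roi[130:230,240:330]=1
pur=((hsv[...,1]>80)&(hsv[...,0]>130)&roi).astype(np.uint8)
C=cloud(d,K,k1,T)
sel=(pur>0)&(C[...,2]>.07); print("top depth z",np.percentile(C[sel][:,2],[5,50,95]) if sel.any() else 0)
st=(p.min(2)>150)&roi
v,u=np.nonzero(st);print(len(u),u.min(),u.max(),v.min(),v.max())
P=onplane(np.c_[u,v],.081,K,k1,T)[:,:2]
c=P.mean(0);w,V=np.linalg.eigh(np.cov(P.T));a=V[:,1];print("stripe c",c,"ang",np.degrees(np.arctan2(a[1],a[0])),"len",np.ptp(P@a))
L=(c-pos[:2])@m[:2,:2]; print("in tool xy mm",L*1e3)
# lid outline by depth
lid=(C[...,2]>.006)&(np.hypot(C[...,0]-.513,C[...,1]-.217)<.11)
P=C[lid];r=P[P[:,2]<.03]
(cx,cy),rad=cv2.minEnclosingCircle(r[:,:2].astype(np.float32));print("lid circ",cx,cy,rad, np.percentile(r[:,2],[10,50,90]))
E
```

```text
top depth z [0.07801745 0.08032596 0.08171577]
49 282 283 163 210
stripe c [0.51903416 0.22145811] ang -161.2769183246148 len 0.03877624378095579
in tool xy mm [5.0127707  1.59644821]
lid circ 0.5191305875778198 0.22246237099170685 0.08356349170207977 [0.01120031 0.02228008 0.02355782]
```

Request:
{"fn": "send_rows", "kwargs": {"targets": [[0.125,0.04,0,0,0,-0.33,1],[0,0,0.7,0,0,0,1],[0,0,0.7,0,0,0,1],[0,0,0.7,0,0,0,1],[0,0,0.7,0,0,0,1],[0,0,0.7,0,0,0,1],[0,0,0.5,0,0,0,1],[0,0,0.25,0,0,0,1],[0,0,0.08,0,0,0,1],[0,0,0,0,0,0,1],[0,0,0,0,0,0,1],[0,0,0,0,0,0,1]], "force": 60}}

```text
time: 5.12
tool_pos: [0.5207, 0.2205, 0.1321]
tool_rot: [0.987, 0.16, 0.001, -0.0]
wrist_force: [0.1, -1.2, -0.3]
width: 0.0854
```

```bash
python3 snap.py w2
```

```text
t 5.1167 pos [0.5207 0.2205 0.1321] rot [ 9.870e-01  1.605e-01  1.200e-03 -4.000e-04] F [ 0.08 -1.23 -0.26] w 0.0854 j7 [-0.87  0.7   0.53  1.9  -0.54  0.68 -1.26]
tool x ang 18.47 z [ 0.0022  0.0012 -1.    ]
```

View pics/w2.png

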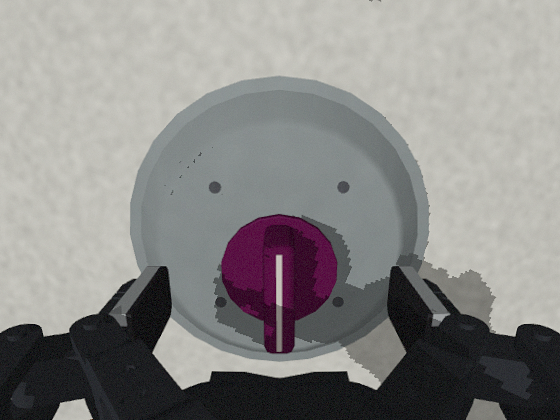

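Request:
{"fn": "send_rows", "kwargs": {"targets": [[0,0,0,0,0,0,0],[0,0,0,0,0,0,0],[0,0,0,0,0,0,0],[0,0,0,0,0,0,0],[0,0,0,0,0,0,0],[0,0,0,0,0,0,0],[0,0,0,0,0,0,0],[0,0,0,0,0,0,0],[0,0,0,0,0,0,0],[0,0,0,0,0,0,0]], "force": 60}}

```text
time: 6.0
tool_pos: [0.5199, 0.2202, 0.1308]
tool_rot: [0.987, 0.16, 0.0, -0.0]
wrist_force: [-1.5, -0.2, 1.9]
width: 0.0107
```

```bash
python3 snap.py w3; python3 - <<'E'
from h import *
for n in ["w2","w3"]:
    p,d,K,k1,T=load(n); z=np.load(n+".npz"); m=z["m"]; pos=z["pos"]
    st=np.zeros(d.shape,bool); st[240:370,255:305]=(p.min(2)>150)[240:370,255:305]
    v,u=np.nonzero(st);print(len(u),v.min(),v.max())
    P=onplane(np.c_[u,v],.081,K,k1,T)[:,:2]
    c=(P.max(0)+P.min(0))/2;w,V=np.linalg.eigh(np.cov(P.T));a=V[:,1];print("c",c,"ang",np.degrees(np.arctan2(a[1],a[0])),"len",np.ptp(P@a),"tool",(c-pos[:2])@m[:2,:2]*1e3)
E
```

```text
t 6.0 pos [0.5199 0.2202 0.1308] rot [ 0.9871  0.1603  0.     -0.    ] F [-1.5  -0.19  1.92] w 0.0107 j7 [-0.87  0.7   0.53  1.9  -0.54  0.68 -1.26]
tool x ang 18.45 z [ 0.e+00  1.e-04 -1.e+00]
784 255 369
c [0.51307243 0.21560786] ang -160.98825905681696 len 0.04871320531949275 tool [-8.81235179  2.25800242]
658 254 369
c [0.51322412 0.21737014] ang -162.3820011389977 len 0.04863615589387105 tool [-7.18008839  0.57031819]
```

View pics/w3.png

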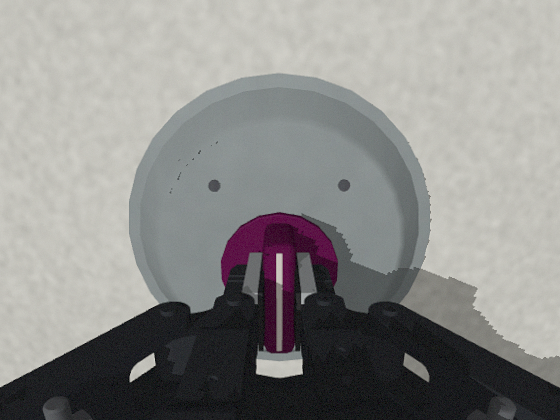

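Request:
{"fn": "send_rows", "kwargs": {"targets": [[0,0,0,0,0,0,1],[0,0,0,0,0,0,1],[0,0,0,0,0,0,1],[0,0,0,0,0,0,1],[0,0,0,0,0,0,1],[0,0,0,0,0,0,1],[0,0,-0.4,0,0,0,1],[0,0,-0.6,0,0,0,1],[0,0,-0.8,0,0,0,1],[0,0,-0.8,0,0,0,1],[0,0,-0.8,0,0,0,1],[0,0,-0.8,0,0,0,1],[0,0,-0.6,0,0,0,1]]}}

```text
time: 7.13
tool_pos: [0.5203, 0.22, 0.3254]
tool_rot: [0.987, 0.16, 0.001, -0.0]
wrist_force: [-0.2, 0.6, -0.7]
width: 0.0854
```

```bash
python3 snap.py w4; python3 - <<'E'
from h import *
for n in ["w1","w4"]:
    p,d,K,k1,T=load(n); z=np.load(n+".npz"); m=z["m"]; pos=z["pos"]
    st=(p.min(2)>150)&(cv2.inRange(cv2.cvtColor(p,cv2.COLOR_RGB2HSV),(130,80,20),(180,255,255))==0)
    r=np.zeros_like(st); r[130:240,265:300]=1; st&=r
    v,u=np.nonzero(st);print(len(u),u.min(),u.max(),v.min(),v.max())
    P=onplane(np.c_[u,v],.081,K,k1,T)[:,:2]
    c=(P.max(0)+P.min(0))/2;w,V=np.linalg.eigh(np.cov(P.T));a=V[:,1];print("c",c,"ang",np.degrees(np.arctan2(a[1],a[0])),"len",np.ptp(P@a),"tool",(c-pos[:2])@m[:2,:2]*1e3)
E
```

```text
t 7.1333 pos [0.5203 0.22   0.3254] rot [ 9.871e-01  1.600e-01  1.100e-03 -4.000e-04] F [-0.2   0.56 -0.74] w 0.0854 j7 [-1.02  0.44  0.72  1.78 -0.33  1.05 -1.43]
tool x ang 18.42 z [ 0.002   0.0012 -1.    ]
49 282 283 163 210
c [0.51869801 0.22146186] ang -161.2769183246148 len 0.03877624378095579 tool [4.69250976 1.49426401]
12 279 279 167 210
c [0.5188769  0.22092494] ang -161.66414467767328 len 0.03819204274926158 tool [-1.07207948 -1.33846891]
```

View pics/w4.png

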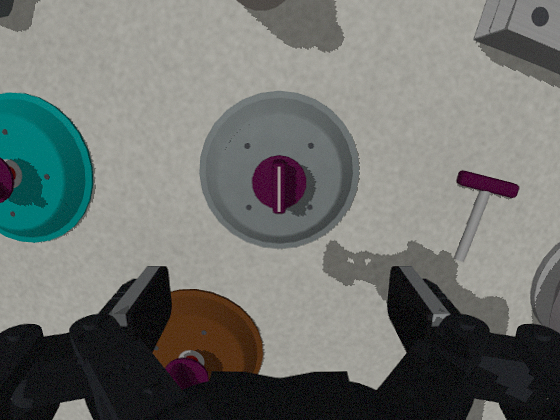

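Request:
{"fn": "send_rows", "kwargs": {"targets": [[0,0,0,0,0,0,1],[0,0,0,0,0,0,1],[0,0,0,0,0,0,1]]}}

```text
time: 7.43
tool_pos: [0.5191, 0.2201, 0.3215]
tool_rot: [0.987, 0.16, -0.001, 0.0]
wrist_force: [0.1, -0.1, 0.8]
width: 0.0854
```

```bash
python3 snap.py w5
```

```text
t 7.4333 pos [0.5191 0.2201 0.3215] rot [ 9.871e-01  1.603e-01 -1.000e-03  3.000e-04] F [ 0.05 -0.06  0.77] w 0.0854 j7 [-1.02  0.44  0.71  1.78 -0.33  1.04 -1.43]
tool x ang 18.45 z [-1.9e-03 -9.0e-04 -1.0e+00]
```

Request:
{"fn": "send_rows", "kwargs": {"targets": [[-0.3,0.8,0,0,0,0,1],[-0.3,0.8,0,0,0,0,1],[-0.3,0.8,0,0,0,0,1],[-0.3,0.8,0,0,0,0,1],[-0.3,0.8,0,0,0,0,1],[-0.3,0.8,0,0,0,0,1],[-0.3,0.8,0,0,0,0,1],[-0.3,0.8,0,0,0,0,1],[-0.3,0.8,0,0,0,0,1],[-0.3,0.8,0,0,0,0,1],[-0.3,0.8,0,0,0,0,1],[-0.3,0.8,0,0,0,0,1],[0,0,0,0,0,0,1],[0,0,0,0,0,0,1],[0,0,0,0,0,0,1],[0,0,0,0,0,0,1]]}}

```text
time: 8.82
tool_pos: [0.5049, -0.1881, 0.322]
tool_rot: [0.987, 0.161, -0.001, -0.001]
wrist_force: [0.3, 0.3, -0.2]
width: 0.0854
```

```bash
python3 snap.py w6
```

```text
t 8.8167 pos [ 0.5049 -0.1881  0.322 ] rot [ 9.869e-01  1.613e-01 -6.000e-04 -5.000e-04] F [ 0.3   0.35 -0.25] w 0.0854 j7 [-0.34  0.41  0.8   1.85 -0.34  1.03 -0.65]
tool x ang 18.57 z [-1.3e-03  9.0e-04 -1.0e+00]
```

View pics/w6.png

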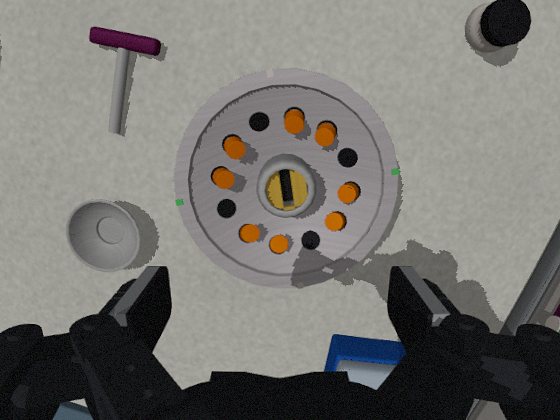

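```bash
python3 - <<'E'
from h import *
p,d,K,k1,T=load("w5"); z=np.load("w5.npz"); m=z["m"]; pos=z["pos"]
sub=p[130:240,265:300].astype(int)
st=np.zeros(d.shape,bool); st[130:240,265:300]=(sub.min(2)>130)
v,u=np.nonzero(st);k=(abs(u-np.median(u))<4);u=u[k];v=v[k]
P=onplane(np.c_[u,v],.081,K,k1,T)[:,:2];a=(P-P.mean(0))@m[:2,0];a=(a.max()+a.min())/2*m[:2,0]
c=P.mean(0);print("w5 stripe",len(u),v.min(),v.max(),c,"tool rel grasp TCP",(c-[.5199,.2202])@m[:2,:2]*1e3)
g=cv2.GaussianBlur(p,(3,3),0); hsv=cv2.cvtColor(p,cv2.COLOR_RGB2HSV)
lidm=cv2.inRange(hsv,(85,20,40),(120,90,200))
n,l,s,_=cv2.connectedComponentsWithStats(lidm); i=1+np.argmax(s[1:,4]);print(s[i])
co=max(cv2.findContours((l==i).astype(np.uint8),0,1)[0],key=cv2.contourArea)[:,0]
h=cv2.convexHull(co)[:,0]
Q=onplane(h,.0225,K,k1,T)[:,:2].astype(np.float32);print("lid hull",cv2.fitEllipse(Q),cv2.minEnclosingCircle(Q))
p,d,K,k1,T=load("w6"); z=np.load("w6.npz"); m=z["m"]; pos=z["pos"]
hsv=cv2.cvtColor(p,cv2.COLOR_RGB2HSV)
gr=cv2.inRange(hsv,(45,100,60),(80,255,255)); n,l,s,ce=cv2.connectedComponentsWithStats(gr)
big=[ce[i] for i in range(1,n) if s[i,4]>8]; print("green",big)
G=onplane(big,.098,K,k1,T)[:,:2]; dv=G[1]-G[0]; print("green mid",G.mean(0),"ang",np.degrees(np.arctan2(dv[1],dv[0])),np.hypot(*dv))
br=cv2.inRange(hsv,(15,110,60),(32,255,255)); r=np.zeros_like(br); r[150:225,250:325]=1; br*=r
ys,xs=np.nonzero(br); h=cv2.convexHull(np.c_[xs,ys].astype(np.int32))[:,0]
print("brass",onplane([[xs.mean(),ys.mean()]],.1025,K,k1,T))
Q=onplane(h,.1025,K,k1,T)[:,:2].astype(np.float32);print("brass circ",cv2.minEnclosingCircle(Q),cv2.fitEllipse(Q))
C=cloud(d,K,k1,T)
sel=(C[...,2]>.092)&(C[...,2]<.104)&(np.hypot(C[...,0]-.505,C[...,1]+.19)<.12)
R=C[sel];rr=np.hypot(R[:,0]-.505,R[:,1]+.19);R=R[rr>.075];print("rim",cv2.minEnclosingCircle(R[:,:2].astype(np.float32)),np.median(R[:,2]))
sel=(C[...,2]>.107)&(C[...,2]<.116)&(np.hypot(C[...,0]-.505,C[...,1]+.19)<.03)
R=C[sel];print("hub",len(R),cv2.minEnclosingCircle(R[:,:2].astype(np.float32)),R.mean(0))
b=cv2.resize(p[60:300,165:410],None,fx=3,fy=3,interpolation=cv2.INTER_CUBIC)[:,:,::-1];cv2.imwrite("pics/c6.png",b[:600])
for uv in h: pass
# slot: dark pixels within brass hull
msk=np.zeros(d.shape,np.uint8);cv2.fillConvexPoly(msk,h,1)
dk=(msk>0)&(p.max(2)<45);ys,xs=np.nonzero(dk);P=onplane(np.c_[xs,ys],.1025,K,k1,T)[:,:2]
w,V=np.linalg.eigh(np.cov(P.T));a=V[:,1];print("slot",len(xs),P.mean(0),np.degrees(np.arctan2(a[1],a[0])))
E
```

```text
w5 stripe 84 165 209 [0.51952129 0.22180264] tool rel grasp TCP [ 0.14797693 -1.64011092]
[540   8  12  15  51]
lid hull ((0.7533248662948608, 0.023548610508441925), (0.007694781292229891, 0.01844857446849346), 71.54786682128906) ((0.7534987926483154, 0.02494392916560173), 0.008453695103526115)
green [array([395.06976744, 171.27906977]), array([179., 202.])]
green mid [ 0.51053873 -0.1904957 ] ang 116.79370352558256 0.17818687530630078
brass [[ 0.50885814 -0.19121618  0.1025    ]]
brass circ ((0.49797728657722473, -0.18597812950611115), 0.02916344441473484) ((0.4988110661506653, -0.18644961714744568), (0.03591711446642876, 0.058615706861019135), 65.55419921875)
rim ((0.5102888941764832, -0.1903560608625412), 0.09253010153770447) 0.09746218946500984
hub 1172 ((0.5106280446052551, -0.19010478258132935), 0.02342182770371437) [ 0.51200966 -0.18952871  0.11015268]
slot 302 [ 0.51240557 -0.18952029] -153.33085309363997
```

View pics/c6.png

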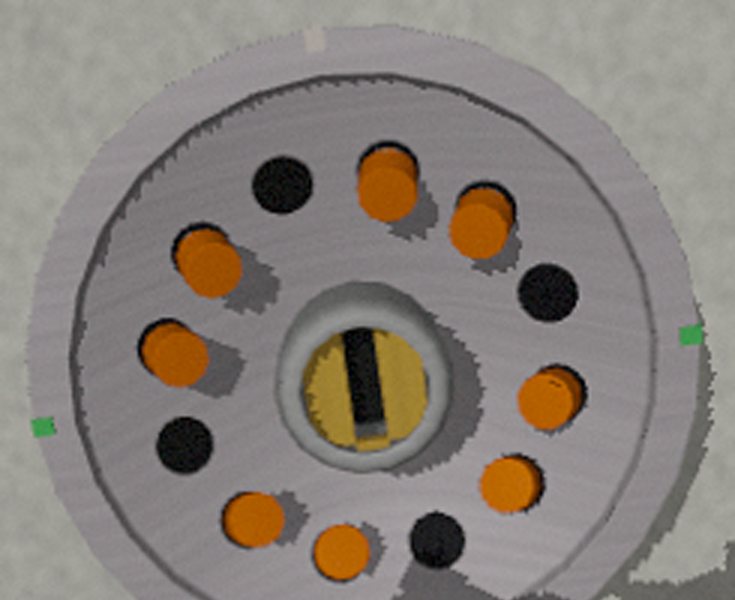

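Request:
{"fn": "send_rows", "kwargs": {"targets": [[0.3,-0.8,0,0,0,0,1],[0.3,-0.8,0,0,0,0,1],[0.3,-0.8,0,0,0,0,1],[0.3,-0.8,0,0,0,0,1],[0.3,-0.8,0,0,0,0,1],[0.3,-0.8,0,0,0,0,1],[0.3,-0.8,0,0,0,0,1],[0.3,-0.8,0,0,0,0,1],[0.3,-0.8,0,0,0,0,1],[0.3,-0.8,0,0,0,0,1],[0.3,-0.8,0,0,0,0,1],[0.3,-0.8,0,0,0,0,1],[0,0,0,0,0,0,1],[0,0,0,0,0,0,1],[0,0,0,0,0,0,1],[0,0,0,0,0,0,1]]}}

```text
time: 10.2
tool_pos: [0.5197, 0.2192, 0.3227]
tool_rot: [0.987, 0.16, -0.0, 0.0]
wrist_force: [-0.8, -0.2, 0.4]
width: 0.0854
```

```bash
python3 snap.py w7; python3 - <<'E'
from h import *
p,d,K,k1,T=load("w7"); z=np.load("w7.npz"); m=z["m"]; pos=z["pos"]
st=np.zeros(d.shape,bool); st[130:240,255:305]=(p[130:240,255:305].min(2)>130)
v,u=np.nonzero(st);k=(abs(u-np.median(u))<4);u=u[k];v=v[k]
P=onplane(np.c_[u,v],.081,K,k1,T)[:,:2];c=P.mean(0)
w,V=np.linalg.eigh(np.cov(P.T));a=V[:,1]
print("w7 stripe",len(u),v.min(),v.max(),c,"ang",np.degrees(np.arctan2(a[1],a[0])),"tool rel TCP",(c-pos[:2])@m[:2,:2]*1e3)
p,d,K,k1,T=load("top0");C=cloud(d,K,k1,T)
for nm,c,lo,hi,R0,z0 in [("lid",(.519,.2215),.006,.03,.1,.0),("rot",(.5105,-.19),.09,.104,.105,.08)]:
    q=(C[...,2]>lo)&(C[...,2]<hi)&(np.hypot(C[...,0]-c[0],C[...,1]-c[1])<R0)
    print(nm,cv2.minEnclosingCircle(C[q][:,:2].astype(np.float32)),np.median(C[q][:,2]))
hsv=cv2.cvtColor(p,cv2.COLOR_RGB2HSV)
gr=cv2.inRange(hsv,(45,90,60),(80,255,255)); r=np.zeros_like(gr); r[180:275,330:425]=1;n,l,s,ce=cv2.connectedComponentsWithStats(gr*r)
big=[ce[i] for i in range(1,n) if s[i,4]>1];G=onplane(big,.098,K,k1,T)[:,:2];print(big,G.mean(0),G)
C=cloud(*[load("side0")[i] for i in (1,2,3,4)])
for nm,c,lo,hi,R0 in [("lid",(.519,.2215),.006,.03,.1),("rot",(.5105,-.19),.092,.104,.105)]:
    q=(C[...,2]>lo)&(C[...,2]<hi)&(np.hypot(C[...,0]-c[0],C[...,1]-c[1])<R0)
    print(nm,cv2.minEnclosingCircle(C[q][:,:2].astype(np.float32)),np.median(C[q][:,2]))
E
```

```text
t 10.2 pos [0.5197 0.2192 0.3227] rot [ 9.872e-01  1.597e-01 -1.000e-04  2.000e-04] F [-0.8  -0.24  0.43] w 0.0854 j7 [-1.02  0.44  0.72  1.78 -0.33  1.04 -1.43]
tool x ang 18.38 z [-1.e-04 -4.e-04 -1.e+00]
w7 stripe 89 166 210 [0.51865292 0.2214229 ] ang -161.7126543538052 tool rel TCP [-0.26490899 -2.45139188]
lid ((0.5165833234786987, 0.22015269100666046), 0.08582989126443863) 0.021003241839193332
rot ((0.509447455406189, -0.192048579454422), 0.09275691956281662) 0.0964042182251359
[array([344.33333333, 241.33333333])] [ 0.46896904 -0.11095442] [[ 0.46896904 -0.11095442]]
lid ((0.5156639814376831, 0.20585298538208008), 0.08134236931800842) 0.0191750059708351
rot ((0.5096341371536255, -0.19336256384849548), 0.09495185315608978) 0.09595745207081041
```

Request:
{"fn": "send_rows", "kwargs": {"targets": [[0,-0.025,0.65,0,0,0,1],[0,0,0.65,0,0,0,1],[0,0,0.65,0,0,0,1],[0,0,0.65,0,0,0,1],[0,0,0.65,0,0,0,1],[0,0,0.65,0,0,0,1],[0,0,0.55,0,0,0,1],[0,0,0.25,0,0,0,1],[0,0,0.08,0,0,0,1],[0,0,0,0,0,0,0],[0,0,0,0,0,0,0],[0,0,0,0,0,0,0],[0,0,0,0,0,0,0],[0,0,0,0,0,0,0],[0,0,0,0,0,0,0],[0,0,0,0,0,0,0],[0,0,0,0,0,0,0],[0,0,0,0,0,0,0],[0,0,0,0,0,0,0]], "force": 60}}

```text
time: 11.83
tool_pos: [0.5198, 0.2212, 0.1317]
tool_rot: [0.987, 0.16, 0.0, -0.0]
wrist_force: [0.0, 0.0, 1.9]
width: 0.0107
```

```bash
python3 - <<'E'
from rig import *
o=get_obs();print(o["tool_pos"],o["wrist_force"],o["width"])
E
```

```text
[0.51981455 0.22123219 0.13170077] [0.00356796 0.01208556 1.94335911] 0.01069485041843999
```

Request:
{"fn": "send_rows", "kwargs": {"targets": [[0,0,-0.1,0,0,0,0],[0,0,-0.3,0,0,0,0],[0,0,-0.5,0,0,0,0],[0,0,-0.8,0,0,0,0],[0,0,-0.8,0,0,0,0],[0,0,-0.8,0,0,0,0],[0,0,-0.7,0,0,0,0],[0,0,-0.4,0,0,0,0],[0,0,-0.1,0,0,0,0],[0,0,0,0,0,0,0],[0,0,0,0,0,0,0],[0,0,0,0,0,0,0]]}}

```text
time: 12.83
tool_pos: [0.5185, 0.2208, 0.3099]
tool_rot: [0.987, 0.16, -0.001, 0.001]
wrist_force: [-0.1, 0.6, -3.4]
width: 0.0106
```

```bash
python3 snap.py w8
```

```text
t 12.8333 pos [0.5185 0.2208 0.3099] rot [ 9.871e-01  1.603e-01 -1.400e-03  5.000e-04] F [-0.12  0.58 -3.44] w 0.0106 j7 [-1.02  0.46  0.72  1.8  -0.35  1.02 -1.42]
tool x ang 18.45 z [-0.0027 -0.0015 -1.    ]
```

Request:
{"fn": "send_rows", "kwargs": {"targets": [[-0.1,0.3,0,0,0,0,0],[-0.2,0.5,0,0,0,0,0],[-0.27,0.75,0,0,0,0,0],[-0.27,0.75,0,0,0,0,0],[-0.27,0.75,0,0,0,0,0],[-0.27,0.75,0,0,0,0,0],[-0.27,0.75,0,0,0,0,0],[-0.27,0.75,0,0,0,0,0],[-0.27,0.75,0,0,0,0,0],[-0.27,0.75,0,0,0,0,0],[-0.27,0.75,0,0,0,0,0],[-0.27,0.75,0,0,0,0,0],[-0.27,0.75,0,0,0,0,0],[-0.15,0.45,0,0,0,0,0],[-0.04,0.22,0,0,0,0,0],[0,0,0,0,0,-0.82,0],[0,0,0,0,0,-0.82,0],[0,0,0,0,0,0,0],[0,0,0,0,0,0,0],[0,0,0,0,0,0,0]]}}

```text
time: 14.55
tool_pos: [0.5111, -0.1911, 0.3112]
tool_rot: [0.973, 0.23, -0.0, -0.0]
wrist_force: [-0.3, 0.1, -2.8]
width: 0.0106
```

```bash
python3 snap.py w9;python3 - <<'E'
from rig import *
from h import *
for n in ["top","side"]:
    c=calibration(n);p,d=camera(n);cv2.imwrite(f"pics/{n}1.png",p[:,:,::-1]);np.savez(n+"1.npz",p=p,d=d,K=c["K"],k1=c["k1"],T=c["cam_to_world"])
E
```

```text
t 14.55 pos [ 0.5111 -0.1911  0.3112] rot [ 9.732e-01  2.298e-01 -2.000e-04 -2.000e-04] F [-0.33  0.12 -2.77] w 0.0106 j7 [-0.3   0.43  0.75  1.84 -0.34  1.01 -0.51]
tool x ang 26.57 z [-6.e-04  4.e-04 -1.e+00]
```

View pics/side1.png

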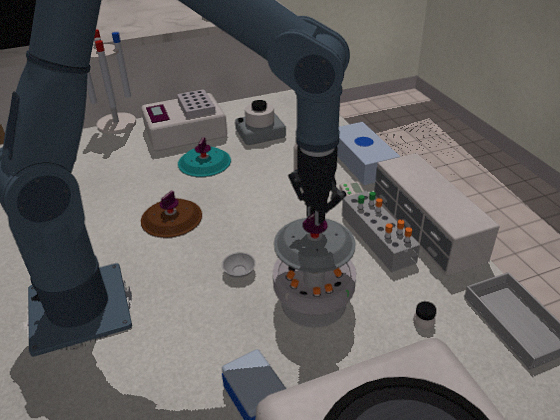

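View pics/w9.png

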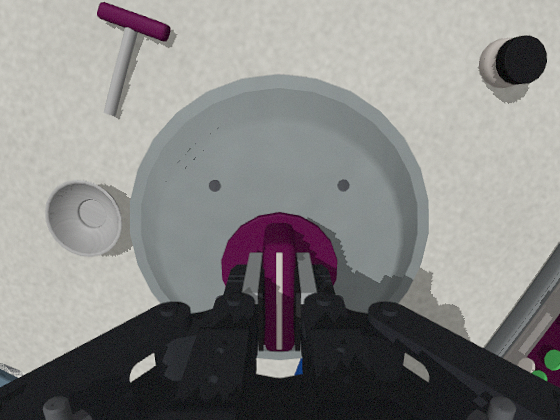

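Request:
{"fn": "send_rows", "kwargs": {"targets": [[0,0,0.2,0,0,0,0],[0,0,0.4,0,0,0,0],[0,0,0.4,0,0,0,0],[0,0,0.4,0,0,0,0],[0,0,0.2,0,0,0,0],[0,0,0.08,0,0,0,0],[0,0,0,0,0,0,0],[0,0,0,0,0,0,0],[0,0,0,0,0,0,0]]}}

```text
time: 15.45
tool_pos: [0.5117, -0.1918, 0.2451]
tool_rot: [0.973, 0.23, 0.001, 0.0]
wrist_force: [0.3, -0.3, -2.3]
width: 0.0108
```

Request:
{"fn": "send_rows", "kwargs": {"targets": [[0,0,0.025,0,0,0,0],[0,0,0.025,0,0,0,0],[0,0,0.025,0,0,0,0],[0,0,0.025,0,0,0,0]]}}

```text
time: 15.78
tool_pos: [0.5113, -0.1915, 0.2404]
tool_rot: [0.973, 0.23, 0.0, 0.0]
wrist_force: [-0.7, -0.6, -3.1]
width: 0.0108
```

Request:
{"fn": "send_rows", "kwargs": {"targets": [[0,0,0.025,0,0,0,0],[0,0,0.025,0,0,0,0],[0,0,0.025,0,0,0,0]]}}

```text
time: 16.03
tool_pos: [0.5112, -0.1915, 0.2372]
tool_rot: [0.973, 0.23, -0.0, -0.0]
wrist_force: [-0.3, 1.2, -3.2]
width: 0.0109
```

Passing into the collar with no contact force. Continuing down.

Request:
{"fn": "send_rows", "kwargs": {"targets": [[0,0,0.025,0,0,0,0],[0,0,0.025,0,0,0,0],[0,0,0.025,0,0,0,0],[0,0,0,0,0,0,0]]}}

```text
time: 16.37
tool_pos: [0.5111, -0.1915, 0.2341]
tool_rot: [0.973, 0.23, -0.0, -0.0]
wrist_force: [-0.4, 0.6, -3.3]
width: 0.0108
```

Request:
{"fn": "send_rows", "kwargs": {"targets": [[0,0,0.025,0,0,0,0],[0,0,0.025,0,0,0,0],[0,0,0.025,0,0,0,0],[0,0,0,0,0,0,0]]}}

```text
time: 16.7
tool_pos: [0.5111, -0.1915, 0.2311]
tool_rot: [0.973, 0.23, -0.0, -0.0]
wrist_force: [-1.1, 0.3, -2.3]
width: 0.0106
```

Request:
{"fn": "send_rows", "kwargs": {"targets": [[0,0,0.0125,0,0,0,0],[0,0,0.0125,0,0,0,0],[0,0,0.0125,0,0,0,0],[0,0,0,0,0,0,0],[0,0,0,0,0,0,0]]}}

```text
time: 17.12
tool_pos: [0.5113, -0.1916, 0.2301]
tool_rot: [0.973, 0.23, 0.0, -0.0]
wrist_force: [-1.8, 0.7, 2.1]
width: 0.0107
```

```bash
python3 snap.py w10
```

```text
t 17.1167 pos [ 0.5113 -0.1916  0.2301] rot [ 9.731e-01  2.304e-01  1.000e-04 -1.000e-04] F [-1.79  0.7   2.13] w 0.0107 j7 [-0.23  0.54  0.68  1.91 -0.44  0.85 -0.43]
tool x ang 26.64 z [ 2.e-04  2.e-04 -1.e+00]
```

Request:
{"fn": "send_rows", "kwargs": {"targets": [[0,0,0.0125,0,0,0,0],[0,0,0.0125,0,0,0,0],[0,0,0,0,0,0,0],[0,0,0,0,0,0,0]]}}

```text
time: 17.5
tool_pos: [0.5113, -0.1916, 0.2288]
tool_rot: [0.973, 0.23, 0.0, 0.0]
wrist_force: [-1.3, 0.6, 1.1]
width: 0.0106
```

```bash
python3 snap.py w11
```

```text
t 17.5 pos [ 0.5113 -0.1916  0.2288] rot [9.731e-01 2.304e-01 1.000e-04 0.000e+00] F [-1.31  0.61  1.12] w 0.0106 j7 [-0.23  0.54  0.68  1.91 -0.44  0.85 -0.43]
tool x ang 26.64 z [ 1.e-04 -1.e-04 -1.e+00]
```

View pics/w11.png

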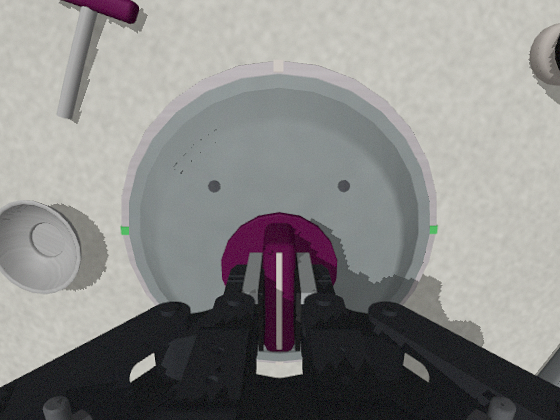

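Request:
{"fn": "send_rows", "kwargs": {"targets": [[0,0,0.0125,0,0,0,0],[0,0,0.0125,0,0,0,0]]}}

```text
time: 17.72
tool_pos: [0.5113, -0.1915, 0.2278]
tool_rot: [0.973, 0.23, 0.0, 0.0]
wrist_force: [-1.6, -0.3, 2.4]
width: 0.0106
```

Request:
{"fn": "send_rows", "kwargs": {"targets": [[0,0,0.0125,0,0,0,0],[0,0,0.0125,0,0,0,0]]}}

```text
time: 17.88
tool_pos: [0.5113, -0.1916, 0.2268]
tool_rot: [0.973, 0.23, 0.0, 0.0]
wrist_force: [-0.7, 1.5, 2.8]
width: 0.0107
```

Request:
{"fn": "send_rows", "kwargs": {"targets": [[0,0,0.0125,0,0,0,0],[0,0,0.0125,0,0,0,0]]}}

```text
time: 18.05
tool_pos: [0.5113, -0.1915, 0.2258]
tool_rot: [0.973, 0.23, 0.0, 0.0]
wrist_force: [-1.3, 0.6, 3.7]
width: 0.0108
```

Request:
{"fn": "send_rows", "kwargs": {"targets": [[0,0,0.0125,0,0,0,0],[0,0,0.0125,0,0,0,0]]}}

```text
time: 18.22
tool_pos: [0.5113, -0.1916, 0.2248]
tool_rot: [0.973, 0.23, 0.0, 0.0]
wrist_force: [-1.5, 0.4, 3.5]
width: 0.0105
```

Request:
{"fn": "send_rows", "kwargs": {"targets": [[0,0,0.0125,0,0,0,0],[0,0,0.0125,0,0,0,0]]}}

```text
time: 18.38
tool_pos: [0.5113, -0.1915, 0.2238]
tool_rot: [0.973, 0.23, 0.0, 0.0]
wrist_force: [-1.7, 1.0, 3.0]
width: 0.0107
```

Request:
{"fn": "send_rows", "kwargs": {"targets": [[0,0,0.0125,0,0,0,0],[0,0,0.0125,0,0,0,0]]}}

```text
time: 18.55
tool_pos: [0.5113, -0.1915, 0.2228]
tool_rot: [0.973, 0.23, 0.0, 0.0]
wrist_force: [-2.0, 1.8, 3.7]
width: 0.0103
```

Request:
{"fn": "send_rows", "kwargs": {"targets": [[0,0,0.0125,0,0,0,0],[0,0,0.0125,0,0,0,0]]}}

```text
time: 18.72
tool_pos: [0.5113, -0.1916, 0.2218]
tool_rot: [0.973, 0.23, 0.0, 0.0]
wrist_force: [-1.6, 1.3, 5.7]
width: 0.0107
```

Request:
{"fn": "send_rows", "kwargs": {"targets": [[0,0,0.0125,0,0,0,0],[0,0,0,0,0,0,0]]}}

```text
time: 18.88
tool_pos: [0.5113, -0.1915, 0.2213]
tool_rot: [0.973, 0.23, 0.0, 0.0]
wrist_force: [-0.8, 0.7, 4.5]
width: 0.0109
```

Request:
{"fn": "send_rows", "kwargs": {"targets": [[0,0,0.0125,0,0,0,0],[0,0,0,0,0,0,0]]}}

```text
time: 19.05
tool_pos: [0.5113, -0.1915, 0.2208]
tool_rot: [0.973, 0.23, 0.0, 0.0]
wrist_force: [-1.3, 0.6, 4.7]
width: 0.011
```

Request:
{"fn": "send_rows", "kwargs": {"targets": [[0,0,0.0125,0,0,0,0],[0,0,0,0,0,0,0]]}}

```text
time: 19.22
tool_pos: [0.5113, -0.1915, 0.2203]
tool_rot: [0.973, 0.23, 0.0, 0.0]
wrist_force: [-2.0, 0.3, 4.4]
width: 0.0106
```

Request:
{"fn": "send_rows", "kwargs": {"targets": [[0,0,0.0125,0,0,0,0],[0,0,0,0,0,0,0]]}}

```text
time: 19.38
tool_pos: [0.5113, -0.1916, 0.2198]
tool_rot: [0.973, 0.23, 0.0, 0.0]
wrist_force: [-1.3, 1.0, 4.7]
width: 0.0108
```

Request:
{"fn": "send_rows", "kwargs": {"targets": [[0,0,0.0125,0,0,0,0],[0,0,0.0,0,0,0,0]]}}

```text
time: 19.55
tool_pos: [0.5113, -0.1915, 0.2193]
tool_rot: [0.973, 0.23, 0.0, 0.0]
wrist_force: [-2.2, 0.6, 4.4]
width: 0.0105
```

Request:
{"fn": "send_rows", "kwargs": {"targets": [[0,0,0.0125,0,0,0,0],[0,0,0.0,0,0,0,0]]}}

```text
time: 19.72
tool_pos: [0.5113, -0.1916, 0.2188]
tool_rot: [0.973, 0.23, 0.0, 0.0]
wrist_force: [-1.5, 0.9, 5.2]
width: 0.0105
```

Request:
{"fn": "send_rows", "kwargs": {"targets": [[0,0,0.0125,0,0,0,0],[0,0,0.0,0,0,0,0]]}}

```text
time: 19.88
tool_pos: [0.5113, -0.1916, 0.2184]
tool_rot: [0.973, 0.23, 0.0, 0.0]
wrist_force: [-1.0, 0.4, 5.4]
width: 0.0108
```

Request:
{"fn": "send_rows", "kwargs": {"targets": [[0,0,0.0125,0,0,0,0],[0,0,0.0,0,0,0,0]]}}

```text
time: 20.05
tool_pos: [0.5113, -0.1915, 0.2179]
tool_rot: [0.973, 0.23, 0.0, 0.0]
wrist_force: [-1.6, 1.4, 5.9]
width: 0.0108
```

Request:
{"fn": "send_rows", "kwargs": {"targets": [[0,0,0.0125,0,0,0,0],[0,0,0.0125,0,0,0,0]]}}

```text
time: 20.22
tool_pos: [0.5113, -0.1915, 0.2169]
tool_rot: [0.973, 0.23, 0.0, 0.0]
wrist_force: [-2.0, 0.6, 5.6]
width: 0.0108
```

```bash
python3 snap.py w12
```

```text
t 20.2167 pos [ 0.5113 -0.1915  0.2169] rot [9.731e-01 2.305e-01 1.000e-04 0.000e+00] F [-1.99  0.57  5.61] w 0.0108 j7 [-0.22  0.56  0.66  1.92 -0.46  0.82 -0.42]
tool x ang 26.65 z [ 2.e-04 -0.e+00 -1.e+00]
```

View pics/w12.png

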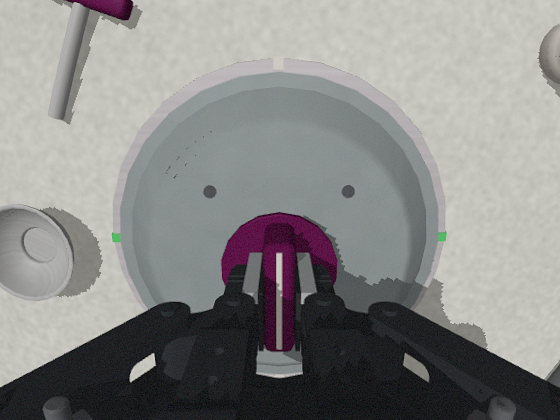

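Request:
{"fn": "send_rows", "kwargs": {"targets": [[0,0,0.0125,0,0,0,0],[0,0,0.0,0,0,0,0]]}}

```text
time: 20.43
tool_pos: [0.5113, -0.1916, 0.2164]
tool_rot: [0.973, 0.23, 0.0, 0.0]
wrist_force: [-1.2, 1.0, 6.2]
width: 0.0107
```

Request:
{"fn": "send_rows", "kwargs": {"targets": [[0,0,0.0125,0,0,0,0],[0,0,0.0,0,0,0,0]]}}

```text
time: 20.6
tool_pos: [0.5113, -0.1915, 0.2159]
tool_rot: [0.973, 0.23, 0.0, 0.0]
wrist_force: [-2.2, 0.1, 6.1]
width: 0.0106
```

Request:
{"fn": "send_rows", "kwargs": {"targets": [[0,0,0.0125,0,0,0,0],[0,0,0.0,0,0,0,0]]}}

```text
time: 20.77
tool_pos: [0.5113, -0.1916, 0.2154]
tool_rot: [0.973, 0.23, 0.0, 0.0]
wrist_force: [-1.9, 0.7, 4.9]
width: 0.0106
```

Request:
{"fn": "send_rows", "kwargs": {"targets": [[0,0,0.0125,0,0,0,0],[0,0,0.0,0,0,0,0]]}}

```text
time: 20.93
tool_pos: [0.5113, -0.1915, 0.2149]
tool_rot: [0.973, 0.23, 0.0, 0.0]
wrist_force: [-2.0, 1.1, 7.0]
width: 0.0105
```

Request:
{"fn": "send_rows", "kwargs": {"targets": [[0,0,0.0125,0,0,0,0],[0,0,0.0,0,0,0,0]]}}

```text
time: 21.1
tool_pos: [0.5113, -0.1915, 0.2144]
tool_rot: [0.973, 0.23, 0.0, 0.0]
wrist_force: [-2.6, 0.8, 6.8]
width: 0.0107
```

Request:
{"fn": "send_rows", "kwargs": {"targets": [[0,0,0.0125,0,0,0,0],[0,0,0.0,0,0,0,0]]}}

```text
time: 21.27
tool_pos: [0.5113, -0.1915, 0.2139]
tool_rot: [0.973, 0.23, 0.0, -0.0]
wrist_force: [-2.1, 0.6, 6.4]
width: 0.0105
```

Request:
{"fn": "send_rows", "kwargs": {"targets": [[0,0,0.0125,0,0,0,0],[0,0,0.0,0,0,0,0]]}}

```text
time: 21.43
tool_pos: [0.5113, -0.1916, 0.2135]
tool_rot: [0.973, 0.23, 0.0, 0.0]
wrist_force: [-1.7, 1.7, 6.5]
width: 0.0106
```

Request:
{"fn": "send_rows", "kwargs": {"targets": [[0,0,0.0125,0,0,0,0],[0,0,0.0,0,0,0,0]]}}

```text
time: 21.6
tool_pos: [0.5113, -0.1916, 0.213]
tool_rot: [0.973, 0.23, 0.0, -0.0]
wrist_force: [-1.1, 0.5, 7.3]
width: 0.0108
```

Request:
{"fn": "send_rows", "kwargs": {"targets": [[0,0,0.0125,0,0,0,0],[0,0,0.0,0,0,0,0]]}}

```text
time: 21.77
tool_pos: [0.5113, -0.1916, 0.2125]
tool_rot: [0.973, 0.23, 0.0, 0.0]
wrist_force: [-1.6, 1.5, 7.0]
width: 0.0104
```

Request:
{"fn": "send_rows", "kwargs": {"targets": [[0,0,0.0125,0,0,0,0],[0,0,0.0,0,0,0,0]]}}

```text
time: 21.93
tool_pos: [0.5113, -0.1916, 0.2121]
tool_rot: [0.973, 0.23, 0.0, -0.0]
wrist_force: [-3.0, 2.0, 9.1]
width: 0.0105
```

Request:
{"fn": "send_rows", "kwargs": {"targets": [[0,0,0.0125,0,0,0,0],[0,0,0.0,0,0,0,0]]}}

```text
time: 22.1
tool_pos: [0.5113, -0.1916, 0.2119]
tool_rot: [0.973, 0.23, 0.0, -0.0]
wrist_force: [-3.4, 1.5, 11.9]
width: 0.0106
```

Request:
{"fn": "send_rows", "kwargs": {"targets": [[0,0,0.005,0,0,0.4,0],[0,0,0,0,0,0.4,0],[0,0,0,0,0,0.4,0],[0,0,0,0,0,0.4,0],[0,0,0,0,0,0.4,0]]}}

```text
time: 22.52
tool_pos: [0.5114, -0.1918, 0.2119]
tool_rot: [0.99, 0.144, 0.0, 0.0]
wrist_force: [-3.6, 1.5, 11.6]
width: 0.0108
```

```bash
cat > st.py <<'E'
from rig import *
import numpy as np
from scipy.spatial.transform import Rotation as R
o=get_obs(); m=R.from_quat(o["tool_rot"]).as_matrix()
print(o["time"],o["tool_pos"].round(4),"F",o["wrist_force"].round(1),"M",o["ft_torque"].round(3),"ang",np.degrees(np.arctan2(m[1,0],m[0,0])).round(2),"z",m[:2,2].round(4),o["joint_pos"].round(2))
E
python3 st.py
```

```text
22.5167 [ 0.5114 -0.1918  0.2119] F [-3.6  1.5 11.6] M [0.291 0.761 0.054] ang 16.54 z [0.0007 0.    ] [-0.25  0.58  0.7   1.92 -0.5   0.82 -0.55]
```

Request:
{"fn": "send_rows", "kwargs": {"targets": [[0,0,0,0,0,0.4,0],[0,0,0,0,0,0.4,0],[0,0,0,0,0,0.4,0],[0,0,0,0,0,0.4,0],[0,0,0,0,0,0.4,0],[0,0,0,0,0,0.4,0],[0,0,0,0,0,0.4,0],[0,0,0,0,0,0.4,0],[0,0,0,0,0,0.4,0],[0,0,0,0,0,0.4,0]]}}

```text
time: 23.35
tool_pos: [0.5114, -0.1923, 0.2119]
tool_rot: [1.0, -0.03, 0.001, 0.0]
wrist_force: [-3.0, 0.9, 11.2]
width: 0.0103
```

```bash
python3 st.py
```

```text
23.35 [ 0.5114 -0.1923  0.2119] F [-3.   0.9 11.2] M [0.013 0.753 0.011] ang -3.47 z [ 0.0011 -0.0009] [-0.31  0.61  0.79  1.92 -0.58  0.85 -0.84]
```

Request:
{"fn": "send_rows", "kwargs": {"targets": [[0,0,0,0,0,0.4,0],[0,0,0,0,0,0.4,0],[0,0,0,0,0,0.4,0],[0,0,0,0,0,0.4,0],[0,0,0,0,0,0.4,0],[0,0,0,0,0,0.4,0],[0,0,0,0,0,0.4,0],[0,0,0,0,0,0.4,0],[0,0,0,0,0,0.4,0],[0,0,0,0,0,0.4,0],[0,0,0,0,0,0.4,0],[0,0,0,0,0,0.4,0]]}}

```text
time: 24.35
tool_pos: [0.5113, -0.1929, 0.212]
tool_rot: [0.971, -0.238, 0.001, 0.001]
wrist_force: [-3.0, -1.5, 10.6]
width: 0.011
```

```bash
python3 st.py
```

```text
24.35 [ 0.5113 -0.1929  0.212 ] F [-3.  -1.5 10.6] M [-0.221  0.727  0.044] ang -27.5 z [ 0.001 -0.002] [-0.37  0.66  0.9   1.93 -0.67  0.88 -1.18]
```

Request:
{"fn": "send_rows", "kwargs": {"targets": [[-0.005,-0.01,0.003,0,0,0.4,0],[-0.005,-0.01,0.003,0,0,0.4,0],[0,0,0.003,0,0,0.4,0],[0,0,0,0,0,0.4,0],[0,0,0,0,0,0.4,0],[0,0,0,0,0,0.4,0],[0,0,0,0,0,0.4,0]]}}

```text
time: 24.93
tool_pos: [0.511, -0.1931, 0.2119]
tool_rot: [0.935, -0.355, 0.001, 0.002]
wrist_force: [-4.7, -3.7, 11.9]
width: 0.0104
```

```bash
python3 st.py
```

```text
24.9333 [ 0.511  -0.1931  0.2119] F [-4.7 -3.7 11.9] M [-0.742  0.932  0.005] ang -41.55 z [ 0.0011 -0.0038] [-0.41  0.69  0.96  1.93 -0.72  0.91 -1.38]
```

Request:
{"fn": "send_rows", "kwargs": {"targets": [[0,0,0,0,0,0,0],[0,0,0,0,0,0,0],[0,0,0,0,0,0,0]]}}

```text
time: 25.18
tool_pos: [0.511, -0.1931, 0.2119]
tool_rot: [0.935, -0.354, 0.001, 0.002]
wrist_force: [-4.1, -3.5, 11.8]
width: 0.0108
```

```bash
python3 st.py
```

```text
25.1833 [ 0.511  -0.1931  0.2119] F [-4.1 -3.5 11.8] M [-0.714  0.867 -0.049] ang -41.47 z [ 0.0012 -0.0038] [-0.41  0.69  0.96  1.93 -0.72  0.91 -1.38]
```

Request:
{"fn": "send_rows", "kwargs": {"targets": [[0.01,0.012,0,0,0,0,0],[0.01,0.012,0,0,0,0,0],[0.01,0.012,0,0,0,0,0],[0,0,0,0,0,0,0]]}}

```text
time: 25.52
tool_pos: [0.5111, -0.1934, 0.2117]
tool_rot: [0.935, -0.354, 0.0, 0.0]
wrist_force: [-5.1, 1.8, 14.2]
width: 0.0105
```

```bash
python3 st.py
```

```text
25.5167 [ 0.5111 -0.1934  0.2117] F [-5.1  1.8 14.2] M [ 0.25   0.985 -0.   ] ang -41.4 z [ 0.0004 -0.0005] [-0.4   0.69  0.96  1.93 -0.72  0.91 -1.37]
```

Request:
{"fn": "send_rows", "kwargs": {"targets": [[-0.009,0.008,0,0,0,0.4,0],[0,0,0,0,0,0.4,0],[0,0,0,0,0,0.4,0],[0,0,0,0,0,0.4,0],[0,0,0,0,0,0.4,0]]}}

```text
time: 25.93
tool_pos: [0.5108, -0.1935, 0.2118]
tool_rot: [0.901, -0.434, 0.001, 0.0]
wrist_force: [-4.6, 0.5, 13.6]
width: 0.0106
```

```bash
python3 st.py
```

```text
25.9333 [ 0.5108 -0.1935  0.2118] F [-4.6  0.5 13.6] M [0.067 0.797 0.104] ang -51.48 z [ 0.001  -0.0013] [-0.42  0.71  1.    1.93 -0.76  0.93 -1.52]
```

Request:
{"fn": "send_rows", "kwargs": {"targets": [[0,0,0,0,0,0.4,0],[0,0,0,0,0,0.4,0]]}}

```text
time: 26.1
tool_pos: [0.5108, -0.1936, 0.2118]
tool_rot: [0.885, -0.465, 0.001, 0.0]
wrist_force: [-4.0, 0.3, 13.3]
width: 0.0106
```

```bash
python3 st.py
```

```text
26.1 [ 0.5108 -0.1936  0.2118] F [-4.   0.3 13.3] M [0.067 0.842 0.036] ang -55.48 z [ 0.0008 -0.0014] [-0.43  0.72  1.01  1.93 -0.77  0.94 -1.57]
```

Request:
{"fn": "send_rows", "kwargs": {"targets": [[0,0,0,0,0,0.4,0],[0,0,0,0,0,0.4,0]]}}

```text
time: 26.27
tool_pos: [0.5107, -0.1937, 0.2117]
tool_rot: [0.868, -0.496, 0.001, 0.0]
wrist_force: [-4.6, 0.1, 13.3]
width: 0.0108
```

```bash
python3 st.py
```

```text
26.2667 [ 0.5107 -0.1937  0.2117] F [-4.6  0.1 13.3] M [-0.002  0.88   0.055] ang -59.49 z [ 0.0007 -0.0015] [-0.44  0.73  1.03  1.93 -0.78  0.95 -1.63]
```

Request:
{"fn": "send_rows", "kwargs": {"targets": [[0,0,0,0,0,0.4,0],[0,0,0,0,0,0.4,0]]}}

```text
time: 26.43
tool_pos: [0.5106, -0.1937, 0.2117]
tool_rot: [0.85, -0.526, 0.001, 0.001]
wrist_force: [-4.3, -0.6, 13.3]
width: 0.0106
```

```bash
python3 st.py
```

```text
26.4333 [ 0.5106 -0.1937  0.2117] F [-4.3 -0.6 13.3] M [-0.06   1.025  0.086] ang -63.49 z [ 0.0005 -0.0015] [-0.45  0.74  1.05  1.93 -0.8   0.96 -1.69]
```

Request:
{"fn": "send_rows", "kwargs": {"targets": [[0,0,0,0,0,0.3,0],[0,0,0,0,0,0.3,0]]}}

```text
time: 26.6
tool_pos: [0.5105, -0.1937, 0.2117]
tool_rot: [0.836, -0.548, 0.001, 0.001]
wrist_force: [-4.2, -1.1, 13.1]
width: 0.0106
```

```bash
python3 st.py
```

```text
26.6 [ 0.5105 -0.1937  0.2117] F [-4.2 -1.1 13.1] M [-0.025  0.999  0.058] ang -66.47 z [ 0.0004 -0.0016] [-0.46  0.75  1.06  1.93 -0.81  0.96 -1.73]
```

Torque stays low (no wall). Let it rise in small steps.

Request:
{"fn": "send_rows", "kwargs": {"targets": [[0,0,-0.025,0,0,0,0],[0,0,0,0,0,0,0]]}}

```text
time: 26.77
tool_pos: [0.5105, -0.1937, 0.2124]
tool_rot: [0.837, -0.548, 0.001, 0.001]
wrist_force: [-3.8, -2.1, 7.6]
width: 0.0106
```

```bash
python3 st.py
```

```text
26.7667 [ 0.5105 -0.1937  0.2124] F [-3.8 -2.1  7.6] M [-0.296  0.603  0.005] ang -66.41 z [ 0.0003 -0.0021] [-0.46  0.75  1.06  1.93 -0.81  0.96 -1.73]
```

Request:
{"fn": "send_rows", "kwargs": {"targets": [[0,0,-0.02,0,0,0,0],[0,0,-0.02,0,0,0,0]]}}

```text
time: 26.93
tool_pos: [0.5105, -0.1937, 0.2138]
tool_rot: [0.837, -0.548, 0.001, 0.001]
wrist_force: [-3.0, -1.5, 7.2]
width: 0.0103
```

```bash
python3 st.py
```

```text
26.9333 [ 0.5105 -0.1937  0.2138] F [-3.  -1.5  7.2] M [-0.236  0.505 -0.051] ang -66.41 z [ 0.0002 -0.0021] [-0.46  0.75  1.06  1.93 -0.81  0.96 -1.73]
```

Request:
{"fn": "send_rows", "kwargs": {"targets": [[0,0,-0.0125,0,0,0,0],[0,0,0,0,0,0,0]]}}

```text
time: 27.1
tool_pos: [0.5105, -0.1937, 0.2143]
tool_rot: [0.837, -0.548, 0.001, 0.001]
wrist_force: [-1.5, -1.2, 6.4]
width: 0.0107
```

```bash
python3 st.py
```

```text
27.1 [ 0.5105 -0.1937  0.2143] F [-1.5 -1.2  6.4] M [-0.208  0.482 -0.048] ang -66.41 z [ 0.0002 -0.0021] [-0.46  0.75  1.06  1.93 -0.8   0.97 -1.73]
```

Request:
{"fn": "send_rows", "kwargs": {"targets": [[0,0,-0.0125,0,0,0,0],[0,0,0,0,0,0,0]]}}

```text
time: 27.27
tool_pos: [0.5105, -0.1937, 0.2148]
tool_rot: [0.837, -0.548, 0.001, 0.001]
wrist_force: [-2.9, -1.8, 6.5]
width: 0.0108
```

Request:
{"fn": "send_rows", "kwargs": {"targets": [[0,0,-0.0125,0,0,0,0],[0,0,0,0,0,0,0]]}}

```text
time: 27.43
tool_pos: [0.5105, -0.1937, 0.2153]
tool_rot: [0.837, -0.548, 0.001, 0.001]
wrist_force: [-2.7, -1.3, 6.7]
width: 0.0108
```

```bash
python3 st.py
```

```text
27.4333 [ 0.5105 -0.1937  0.2153] F [-2.7 -1.3  6.7] M [-0.351  0.488 -0.007] ang -66.41 z [ 0.0002 -0.0021] [-0.46  0.75  1.06  1.93 -0.8   0.97 -1.74]
```

Request:
{"fn": "send_rows", "kwargs": {"targets": [[0,0,-0.01,0,0,0,0],[0,0,0,0,0,0,0]]}}

```text
time: 27.6
tool_pos: [0.5105, -0.1936, 0.2153]
tool_rot: [0.837, -0.548, 0.001, 0.001]
wrist_force: [-1.4, -4.3, 2.1]
width: 0.0106
```

```bash
python3 st.py
```

```text
27.6 [ 0.5105 -0.1936  0.2153] F [-1.4 -4.3  2.1] M [-0.778  0.295  0.014] ang -66.41 z [ 0.     -0.0024] [-0.46  0.75  1.06  1.93 -0.8   0.97 -1.74]
```

Request:
{"fn": "send_rows", "kwargs": {"targets": [[0,0,0,0,0,0,0.1],[0,0,0,0,0,0,0.2],[0,0,0,0,0,0,0.5],[0,0,0,0,0,0,1],[0,0,0,0,0,0,1],[0,0,0,0,0,0,1],[0,0,0,0,0,0,1],[0,0,0,0,0,0,1],[0,0,-0.2,0,0,0,1],[0,0,-0.4,0,0,0,1],[0,0,-0.6,0,0,0,1],[0,0,-0.7,0,0,0,1],[0,0,-0.6,0,0,0,1],[0,0,-0.3,0,0,0,1],[0,0,0,0,0,0,1],[0,0,0,0,0,0,1],[0,0,0,0,0,0,1],[0,0,0,0,0,0,1]]}}

```text
time: 29.1
tool_pos: [0.5102, -0.192, 0.3259]
tool_rot: [0.837, -0.547, -0.001, 0.0]
wrist_force: [0.1, 0.3, 0.3]
width: 0.0855
```

```bash
python3 snap.py w13; python3 - <<'E'
from h import *
p,d,K,k1,T=load("w13");C=cloud(d,K,k1,T)
c=(.5103,-.192);r=np.hypot(C[...,0]-c[0],C[...,1]-c[1])
for u,v in [(280,180)]: print(C[v,u])
hsv=cv2.cvtColor(p,cv2.COLOR_RGB2HSV)
q=(r<.03)&(C[...,2]>.12); print("knob z pct",np.percentile(C[q][:,2],[5,50,90,97,99.5]))
q=(r>.07)&(r<.083)&(C[...,2]>.1);R=C[q];A=np.c_[R[:,:2]-c,np.ones(len(R))];s=np.linalg.lstsq(A,R[:,2],rcond=None)[0];print("lid plane",s,np.median(R[:,2]))
q=(r>.088)&(r<.092);print("rim z",np.median(C[q][:,2]))
E
```

```text
t 29.1 pos [ 0.5102 -0.192   0.3259] rot [ 8.370e-01 -5.472e-01 -1.100e-03  3.000e-04] F [0.13 0.34 0.29] w 0.0855 j7 [-0.56  0.6   1.2   1.84 -0.62  1.14 -1.87]
tool x ang -66.35 z [-2.2e-03  7.0e-04 -1.0e+00]
[ 0.51828928 -0.21089245  0.16305096]
knob z pct [0.13253633 0.33398207 0.3453936  0.3480396  0.34911079]
lid plane [0.08545893 0.15640979 0.12535544] 0.10496328948528594
rim z 0.09767316881808469
```

View pics/w13.png

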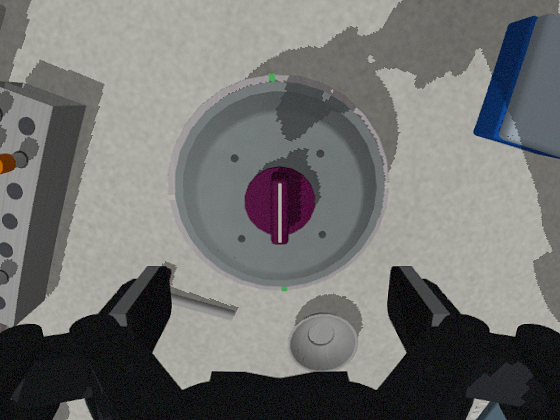

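```bash
python3 - <<'E'
from h import *
p,d,K,k1,T=load("w13");C=cloud(d,K,k1,T)
c=(.5103,-.192);r=np.hypot(C[...,0]-c[0],C[...,1]-c[1])
q=(r>.03)&(r<.055)&(C[...,2]>.09)&(C[...,2]<.14);R=C[q];A=np.c_[R[:,:2]-c,np.ones(len(R))];print("lid plane",np.linalg.lstsq(A,R[:,2],rcond=None)[0],len(R))
q=(C[...,2]>.112)&(C[...,2]<.13)&(r<.1);print("lid",cv2.minEnclosingCircle(C[q][:,:2].astype(np.float32)))
q=(C[...,2]>.092)&(C[...,2]<.13)&(r<.11);print("rotor",cv2.minEnclosingCircle(C[q][:,:2].astype(np.float32)))
from rig import *
print(get_obs()["wrist_force"].round(2)); print(job_done())
E
```

```text
lid plane [-0.00147782  0.00042012  0.12075653] 10787
lid ((0.5102205276489258, -0.1912166327238083), 0.07241768389940262)
rotor ((0.5105730295181274, -0.19026711583137512), 0.09245135635137558)
[-0.18  0.73 -0.74]
the job is handed in; nothing more can be done
None
```

The rotor lid is on and locked, and the job is handed in; no verdict came back. It took about 29 s of the 72 s allowed.

**What I did:**
- I gripped the grey lid by its knob and lowered it over the hub. The collar slipped on without catching, and the lid came to rest with only a few newtons.
- I pressed the knob down. It went into the slot on the first try, with no contact felt at the ring's top, and reached the soft stop about 18 mm down with an estimated 5–7 N on it.
- I turned it about 93° clockwise at low torque (0.1 N m or less). It rose 3 mm until the spring load passed to the cam, then I let go and moved clear.

**Last checks:**
- **Lid:** flat to within 0.1°, its centre about 1 mm from the rotor's axis in the last picture.
- **Knob:** after release it stays about 15 mm down, with its grip bar lined up with the green marks.
- **Hand:** the wrist force was back near zero, so nothing was being touched.

**What did not go smoothly:**
- I first gripped the lid before I had measured the rotor, so I let go, looked, and gripped it again.
- The knob sat about 1.4 mm off the tool's centre. Sideways force built up to about 6 N while turning, and my first correction was the wrong way. I then shifted the tool sideways the other way, which brought it down.
- My first check of the lid's flatness picked up the fingers and the lid's sloping edge. I repeated it over the lid's flat top, and that is the figure given above.

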